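Unload the plaque turntable and hold its index plunger out

ROBOT

A 6-joint arm with a two-finger parallel gripper is mounted at the origin on the work surface. World frame = base frame: x ahead of the robot, y to its left, z up, the work surface at z = 0. Lengths are in m, angles in rad, forces in N, time in s.
With the tool pointing down it reaches from about 0.3 to 0.775 m from the base axis. Payload 14.6 kg.
Tool frame: the origin (TCP) lies at the very end of the fingers, on their centre line; the grasp point (between the pads) lies 19 mm behind it; z points along the fingers, y is the line along which they close (so a half turn about z gives the same grasp; the last joint's range is limited). The gripper opens to 94 mm and grips with 3 to 60 N. Pads are 16 mm wide; open, the fingers measure 119 mm over their backs; the gripper's body (75 mm by 177 mm) begins 78 mm behind the grasp point.
Start: joints at [1.124, 0.3, 1.521, -0, 1.321, -0.067], TCP at [0.204, 0.511, 0.171] pointing down, gripper open.
Joint ranges: [-3.03, 3.03], [-0.79, 2.21], [0.23, 2.52], [-1.04, 4.18], [0, 3.07], [-2.55, 2.55]. Speed limits (rad/s): [2.22, 2.22, 2.57, 3.14, 3.14, 3.14].

INTERFACE

Orientations are given as [roll, pitch, yaw] about the fixed x, y, z axes, in that order (R = Rz(yaw) Ry(pitch) Rx(roll)).
In Python, from station import ctrl, cams gives the robot as it stands. The module is installed in compiled form; this text tells all that it offers.
- The arm moves only by the tool arm_command, never from a script. Its argument "plan" is a list that holds one entry, the list of rows, each a list of 7 numbers: the shift along the tool's x, y, z in mm, then the turn, a rotation vector about the tool's x, y, z in rad, then the closure, from -1 (fully open) to 1 (shut). A call has 1 to 12 rows; each row is the pose to reach, as a shift and turn from the pose commanded when the call began, along the tool's axes at that moment; what a row does not reach only later rows make up. A row lasts 1/10 s, in which the tool goes at most 50 mm and 8.59 degrees, less where a joint would pass 70% of its speed; a pose out of reach is approached as far as the arm can. A call with a gripper value outside its range is refused whole. The fingers move at their own pace and stop on an object; "squeeze" is the grip in N (left out, the last holds). Time passes only in rows, so rows that repeat a pose let the fingers close. It gives the time, the measured TCP pose, the force, the opening and the grip force at its end, in the units of the state.
- ctrl.get_obs(): the state, without advancing time (a new reading comes with each control period).
- cams.camera(name): name is "side" or "top"; returns (picture, depth): 480x640x3 uint8, blue, green, red; 480x640 float32, m along the optical axis (not along the pixel's ray), 0 where there is no reading.
- cams.camera_info(name): a dict with "fx", "fy", "cx", "cy" (pixels), "world_to_cam" (4x4, takes a point from world to camera coordinates). Camera axes: x right, y down, z forward; pixel columns grow to the right and rows downward; lengths in m; the calibration is good to about 2 mm. A picture is of the moment at which its call begins. camera_info takes no time and is no camera call.
- ctrl.hand_in(): hands the job in; it is judged then, once.
The state is a dict: "time_s": time; "qpos": joint angles; "joint_vel": joint speeds; "tau": joint torques, N m; "ee_pos": TCP position; "eef_rot": TCP orientation; "force": force on the tool from outside, world axes, zero at the start; "moment": the same for the moment, N m; "grip_width": finger opening in m; "grip_force": force on a finger pad.
Only numpy, scipy, OpenCV 4.12 (cv2) and the standard library are available. Lean on these libraries where they do the work, as an engineer would, in place of code of your own. Each camera call takes 0.05 s, during which the arm holds its last target. There are 200 camera calls.

TASK

Lift the white-edged wooden plaque straight up out of the turntable's clip rail (a sprung catch holds it) and stand it on its long edge, without dropping it, in the empty bay of the drying rack, and let go of it. Only then pull the turntable's red index plunger all the way out to its stop and keep holding it there, so that I can turn the table: you finish while still holding the plunger out. Leave the other things where they are.

Things in the scene. Friction and masses are not known exactly. Their poses are not given: they have to be found in the camera images.
- turntable: Fixed indexing turntable, left or right of the robot: blue base 220 x 150 x 12 mm, aluminium disc 150 mm across, 48 to 72 mm up, black seat holes in its rim, grey clip rail across its top. Origin: on the work surface, on the disc's axis. z up; -x points from the disc's axis along the plunger to the red knob; y runs along the clip rail. Disc does not turn. Turned up to 0.5 rad.
- clip (a point): Centre of the clip rail's floor, 80 mm above the work surface, under the plaque (turntable axes). Lips: front (-x) 22 mm high, rear 9 mm, end stops 22 mm high at y = +-52 mm. The catch behind the plaque reaches 30 mm above this floor and 37 mm behind the centre. The plaque is free of the catch after 15 mm of lift, of the rail after 25 mm.
- plaque: Dark wooden plaque with thin white border and white top edge, 18 mm thick (x), 100 wide (y), 80 tall (z), 60 to 120 g. Origin: centre of its underside; z up. Starts upright in the clip rail, axes along the turntable's; pinch its upper 50 mm over the 18 mm thickness. A groove 5 mm deep crosses its +x face 14 to 26 mm above the underside.
- catch (a joint): Sprung brass catch nose on the plaque's +x side, 20 mm above the rail floor: 0 = home, 3 mm deep in the plaque's groove; it yields by itself up to 0.006 m (turntable +x) as the plaque is pulled straight up with about 5 to 12 N.
- rack: Fixed drying rack of pale timber: base board 170 (x) x 110 (y) x 10 mm, two bays 80 mm apart along x. A bay is a 28 mm gap (x) between two upright slats 6 mm thick, 80 mm long (y), 35 mm tall above the board, open at the ends. Origin: centre of the underside, on the work surface. Turned up to 0.4 rad.
- rack_bay (a point): Centre of the floor of the empty bay, 10 mm above the work surface, 40 mm to the -x side of the rack's origin (rack axes: x across the bay's gap, y along the bay). The white-edged plaque is to stand here, its thickness across the gap, either way round.
- old_plaque: Plaque of the same size with a yellow border and yellow top edge, standing upright in the other bay of the rack (+x side). Leave it there (may shift up to 20 mm). Origin: centre of its underside.
- plunger (a joint): Travel of the index plunger in m: 0 = sprung home, its 10 mm steel pin 10 mm deep in the seat hole in the disc's rim; 0.020 = fully out at its stop. It moves along the turntable's -x axis (level, away from the disc). The spring pulls back with 6 N at 0 and 12 N at 0.020; let go, it springs home.
- pull_knob: Red knob of the plunger. Origin: on its axis, mid-neck, 60 mm up, 128 mm from the disc's axis when home; turntable axes. Neck 18 mm diameter, 34 mm long (x); at its -x end a flange 32 mm across, 8 mm thick. The plunger housing (34 mm wide, 78 mm high) begins 20 mm from the origin at +x. Pinch the neck from above, closing along y; the flange stops the fingers slipping off.
- paint_jar: White paint jar, 64 mm diameter, 75 mm tall, beyond the task's things. Leave alone. Origin: centre of underside.
- tape_roll: Yellow tape ring lying flat, 90 mm across, 25 mm high. Leave alone.
- brush: Paint brush lying on the right (-y). Leave alone.
- mallet: Hammer lying on the table on the right (-y). Leave alone.
- varnish_tin: Closed tin, 70 mm diameter, 90 mm tall, on the left (+y). Leave alone.
Mind the look-alikes: they are no part of the job. What is shaped like the plaque but green is not meant. Of the things shaped like the rack, the wooden one is meant.

How it is judged:
On the way, in this order (a step that is already met when the one before it is completed fails the run):
1. the plaque is lifted out of the clip rail, held by the fingers (z of plaque in the frame of clip above 0.03 m and contact force between the fingers and plaque above 1 N), for 0.1 s.
2. the plaque stands in the empty bay, let go, with the plunger still home (x of plaque in the frame of rack_bay between -0.014 and 0.014 m and y of plaque in the frame of rack_bay between -0.03 and 0.03 m and z of plaque in the frame of rack_bay below 0.01 m and angle between plaque's own z axis and vertical below 0.4 rad and contact force between the fingers and plaque below 0.05 N and linear speed of plaque below 0.03 m/s and value of joint plunger below 0.004 m), for 0.2 s.
At the end, for the whole second after the job is handed in: Plunger out at least 17 of its 20 mm, held by the fingers (over 4 N) through the last second; the white-edged plaque stands untouched and at rest in the empty bay: within 14 mm across, 30 mm along, underside within 10 mm of the floor, leaning under 0.4 rad (value of joint plunger above 0.017 m and contact force between the fingers and pull_knob above 4 N and x of plaque in the frame of rack_bay between -0.014 and 0.014 m and y of plaque in the frame of rack_bay between -0.03 and 0.03 m and z of plaque in the frame of rack_bay below 0.01 m and angle between plaque's own z axis and vertical below 0.4 rad and contact force between the fingers and plaque below 0.05 N and linear speed of plaque below 0.03 m/s); the arm keeps its last pose, push and grip.
It fails at once if the plunger is pulled (over 6 mm) while the plaque is not standing in the rack bay (value of joint plunger above 0.006 m and not (x of plaque in the frame of rack_bay between -0.014 and 0.014 m and y of plaque in the frame of rack_bay between -0.03 and 0.03 m and z of plaque in the frame of rack_bay below 0.01 m and angle between plaque's own z axis and vertical below 0.4 rad)).
It fails at once if the plaque is let go more than 20 mm above the bay's floor, away from the clip rail (dropped) (contact force between the fingers and plaque below 0.02 N and z of plaque in the frame of rack_bay above 0.02 m and distance between plaque and clip above 0.05 m).
It fails at once if the yellow-edged plaque is moved more than 20 mm (distance of old_plaque from where it was at the start of the episode above 0.02 m).
It fails at once if the jar, tape roll, brush, hammer or tin is moved more than 30 mm (distance of any of paint_jar, tape_roll, brush, mallet, varnish_tin from where it was at the start of the episode above 0.03 m).
It also fails if it takes over 48 s, if anything falls off the work surface, if the arm or the gripper's body presses on something with over 40 N, if the wrist force passes 120 N, or if a joint passes its speed limit or range.

## Working session

There is one attempt and no reset: what is moved stays moved. The work goes in short steps, Python scripts to look and compute and a tool call to move; the robot and the scene stay as the last step left them, time stands still between calls to the robot, and variables do not carry over. Pictures are saved under pics/ and viewed, at most 10 in all, crops included, and the job is handed in when it is done.

Besides the shell and the picture viewer there is one more tool, called in YAML: its name, and indented under it one key for each argument. arm_command: Moves the arm, as the interface text tells. Its arguments: {"type":"object","properties":{"plan":{"type":"array"},"squeeze":{"type":"number"}},"required":["plan"]}

```bash
mkdir -p pics
python3 - <<'E'
from station import ctrl,cams
import cv2,numpy as np
for n in("top","side"):
    p,d=cams.camera(n); cv2.imwrite(f"pics/{n}0.png",p); np.savez(f"{n}0.npz",p=p,d=d); print(n,cams.camera_info(n))
print(ctrl.get_obs())
E
```

```text
top {'fx': 494.68969903533934, 'fy': 494.68969903533934, 'cx': 312.7020936723538, 'cy': 237.25634421060468, 'world_to_cam': array([[ 0.04903421, -0.99878742, -0.00439617, -0.02131823],
       [-0.97405243, -0.04684529, -0.22142128,  0.56563301],
       [ 0.22094685,  0.01513932, -0.97516834,  1.14042609],
       [ 0.        ,  0.        ,  0.        ,  1.        ]])}
side {'fx': 460.17862445385197, 'fy': 460.17862445385197, 'cx': 322.4886595076625, 'cy': 236.08246142690095, 'world_to_cam': array([[ 0.7908422 , -0.61198302, -0.00673751, -0.44707159],
       [-0.35500859, -0.44974106, -0.81957421,  0.25430455],
       [ 0.49853536,  0.65054575, -0.57293344,  0.8974149 ],
       [ 0.        ,  0.        ,  0.        ,  1.        ]])}
{'time_s': 0.1, 'qpos': array([ 1.12441446e+00,  3.00398986e-01,  1.52149985e+00,  3.85589720e-05,
        1.32072806e+00, -6.66112754e-02]), 'joint_vel': array([ 0.00051931, -0.00058665, -0.00246588,  0.00032093,  0.00200038,
       -0.00080876]), 'tau': array([-1.88293166e-04, -5.32648873e+01, -3.53279865e+01,  7.09624845e-02,
        2.36188306e-02, -1.20419284e-05]), 'ee_pos': array([0.20376997, 0.51056877, 0.17036028]), 'eef_rot': array([-3.14056319e+00, -1.06107965e-04,  2.76181244e+00]), 'force': array([ 0.80242903, -0.62907553, -0.25127914]), 'moment': array([ 0.00158551, -0.00064126,  0.0125922 ]), 'grip_force': 0.0, 'grip_width': 0.0942688848277606}
```

View pics/top0.png

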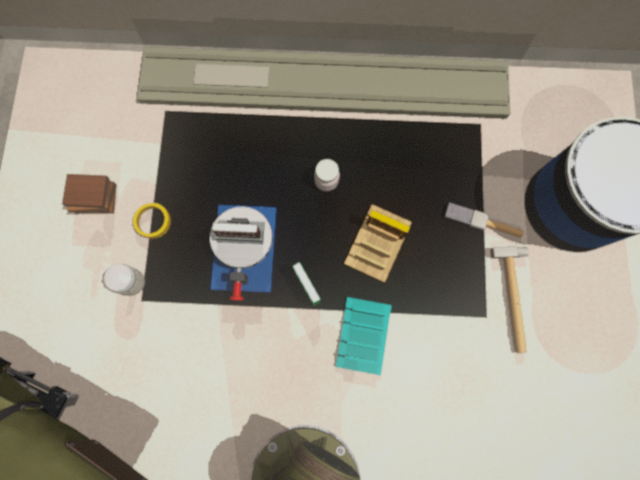

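View pics/side0.png

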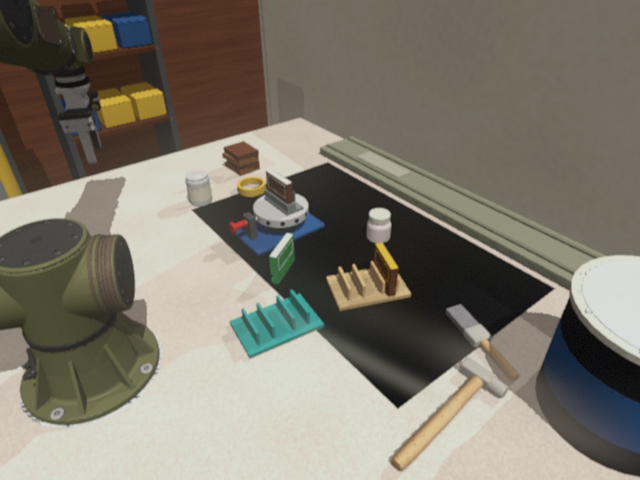

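The top picture shows the turntable with its disc at (241,237), the white plaque edge at (236,229), and the red knob at (237,290). The wooden rack is at (378,243), with the yellow plaque at (390,220), so the empty bay is below it near (372,256). The side view agrees with this. The teal rack and the green plaque are the decoys.

```bash
cat > h.py <<'E'
import numpy as np,cv2
from station import ctrl,cams
def cloud(n,d):
    I=cams.camera_info(n); v,u=np.mgrid[:480,:640]
    pc=np.stack([(u-I["cx"])/I["fx"]*d,(v-I["cy"])/I["fy"]*d,d],-1)
    T=np.linalg.inv(I["world_to_cam"]); return pc@T[:3,:3].T+T[:3,3]
def ray(n,uv,z):
    I=cams.camera_info(n); T=np.linalg.inv(I["world_to_cam"]); uv=np.atleast_2d(np.asarray(uv,float))
    r=np.c_[(uv[:,0]-I["cx"])/I["fx"],(uv[:,1]-I["cy"])/I["fy"],np.ones(len(uv))]@T[:3,:3].T
    return T[:3,3]+r*((z-T[2,3])/r[:,2])[:,None]
def rect(n,mask,z):
    c=max(cv2.findContours(mask.astype(np.uint8),0,2)[0],key=cv2.contourArea)[:,0]
    w=ray(n,c,z)[:,:2]*1000; (cx,cy),s,a=cv2.minAreaRect(w.astype(np.float32))
    return np.round([cx,cy,*s,a],1)
E
python3 - <<'E'
from h import *
f=np.load("top0.npz");p,d=f["p"],f["d"]; W=cloud("top",d)
hsv=cv2.cvtColor(p,cv2.COLOR_BGR2HSV).astype(int);H,S,V=hsv[...,0],hsv[...,1],hsv[...,2]
def box(u0,u1,v0,v1):
    m=np.zeros((480,640),bool); m[v0:v1,u0:u1]=1; return m
tb=box(205,285,200,310); rb=box(335,420,195,290)
blue=tb&(H>100)&(H<125)&(S>120)
hull=cv2.convexHull(np.argwhere(blue)[:,::-1].astype(np.int32)); m=np.zeros((480,640),np.uint8); cv2.fillPoly(m,[hull],1)
print("blue base 220x150",rect("top",m,.012))
red=tb&((H<8)|(H>172))&(S>150)&(V>80)
print("red",rect("top",red,.06),"cloudmedian",np.median(W[red],0))
Z=W[...,2]
disc=tb&(Z>.062)&(Z<.082)
print("disc pts",disc.sum(), rect("top",cv2.morphologyEx(disc.astype(np.uint8),3,np.ones((9,9))),.072))
pl=tb&(Z>.145)&(Z<.175); print("plaque by z",pl.sum(),rect("top",pl,.16),np.median(Z[pl]))
wt=tb&(Z>.14)&(S<60)&(V>170); print("plaque white",wt.sum(),rect("top",wt,.16))
rk=rb&(H>8)&(H<35)&(S>50)&(V>80)
print("rack base(170x110)",rect("top",rk&(Z<.02),.01),rk.sum())
yl=rb&(H>20)&(H<35)&(S>170)&(V>150)
print("yellow",rect("top",yl,.09),np.median(Z[yl]))
sl=rb&(Z>.035)&(Z<.055)
n,l,st,c=cv2.connectedComponentsWithStats(sl.astype(np.uint8))
for i in range(1,n):
    if st[i,4]>20: print("slat",st[i],rect("top",l==i,.045))
big=lambda a:cv2.resize(a,None,fx=5,fy=5,interpolation=cv2.INTER_CUBIC)
a=big(p[200:310,205:285]); b=big(p[195:300,335:425]); b=b[:500]
h=max(len(a),len(b)); o=np.zeros((h,a.shape[1]+b.shape[1],3),np.uint8); o[:len(a),:a.shape[1]]=a; o[:len(b),a.shape[1]:]=b
cv2.imwrite("pics/crop.png",cv2.resize(o,None,fx=.9,fy=.9))
for uv in[(235,229),(241,250),(237,290),(390,220),(372,256),(365,262)]:print(uv,W[uv[1],uv[0]].round(3))
E
```

```text
blue base 220x150 [5.444e+02 1.801e+02 2.217e+02 1.535e+02 1.000e-01]
red [425.8 180.6  40.5  26.3   2.8] cloudmedian [0.42332745 0.17906387 0.06767726]
disc pts 2292 [525.8 166.3 218.7 149.1  24.9]
plaque by z 415 [5.565e+02 1.806e+02 2.150e+01 1.018e+02 2.000e-01] 0.1590328684867386
plaque white 320 [5.590e+02 1.814e+02 1.650e+01 9.750e+01 1.000e-01]
rack base(170x110) [ 573.1 -159.3  116.8  177.2   67.4] 2913
yellow [ 609.2 -175.9   97.9   16.5   67.4] 0.0899631212304206
slat [367 220  38  20 203] [ 595.8 -169.6   99.2   18.5   66.1]
slat [361 241  30  16 110] [ 550.3 -148.8   78.6    8.6   67.3]
slat [355 253  31  16 105] [ 519.1 -135.8   78.3    8.3   67.2]
(235, 229) [0.554 0.179 0.162]
(241, 250) [0.524 0.177 0.072]
(237, 290) [0.429 0.179 0.066]
(390, 220) [ 0.611 -0.177  0.089]
(372, 256) [ 0.537 -0.145  0.007]
(365, 262) [ 0.522 -0.128  0.005]
```

View pics/crop.png

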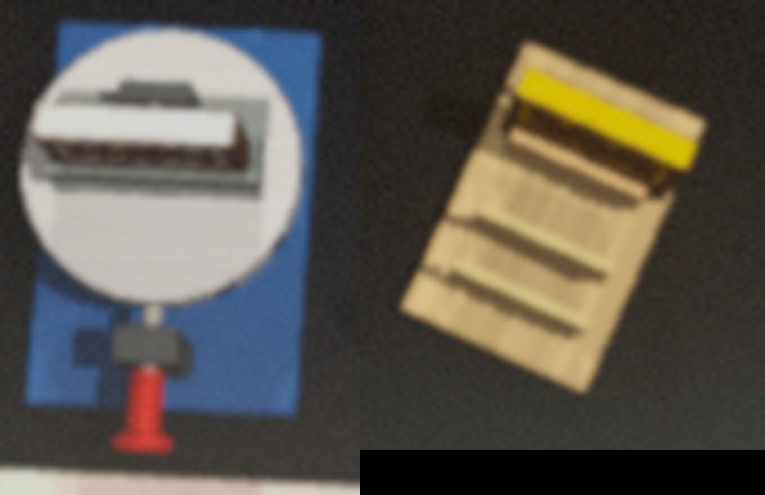

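The crop shows the turntable square to the table, with the plaque's white edge, the catch behind it at the top and the red knob below. The empty bay is between the two lower slats at crop points (540,245) and (515,300). The measured sizes match: slat spacing 34 mm, plaque 100 mm, knob 40 mm. Next I work out the first move.

```bash
cat >> h.py <<'E'
from scipy.spatial.transform import Rotation as Ro
def to(x,y,z,yaw):
    o=ctrl.get_obs(); R=Ro.from_euler("xyz",o["eef_rot"]); T=Ro.from_euler("xyz",[np.pi,0,yaw])
    s=R.inv().apply(np.array([x,y,z])-o["ee_pos"]*1000); r=(R.inv()*T).as_rotvec()
    print("shift",s.round(1),"turn",r.round(4))
E
python3 -c "
from h import *
to(558.5,181,230,np.pi/2)"
```

```text
shift [-451.6 -174.6  -59.5] turn [-1.000e-03  5.000e-04  1.191e+00]
```

arm_command:
  plan:
    - [[0, 0, -45, 0, 0, 0, -1], [-40, -15, -60, 0, 0, 0.15, -1], [-451.6, -174.6, -59.5, -0.001, 0.0005, 1.191, -1], [-451.6, -174.6, -59.5, -0.001, 0.0005, 1.191, -1], [-451.6, -174.6, -59.5, -0.001, 0.0005, 1.191, -1], [-451.6, -174.6, -59.5, -0.001, 0.0005, 1.191, -1], [-451.6, -174.6, -59.5, -0.001, 0.0005, 1.191, -1], [-451.6, -174.6, -59.5, -0.001, 0.0005, 1.191, -1], [-451.6, -174.6, -59.5, -0.001, 0.0005, 1.191, -1], [-451.6, -174.6, -59.5, -0.001, 0.0005, 1.191, -1], [-451.6, -174.6, -59.5, -0.001, 0.0005, 1.191, -1], [-451.6, -174.6, -59.5, -0.001, 0.0005, 1.191, -1]]
  squeeze: 30

```text
time_s: 1.3
ee_pos: [0.5608, 0.1776, 0.2291]
eef_rot: [-3.141, 0.0, 1.566]
force: [-0.4, 0.4, -0.3]
grip_width: 0.0939
grip_force: 0.0
```

```bash
python3 -c "
from h import *
to(558.5,181,122,np.pi/2)"
```

```text
shift [  3.4  -2.3 107.1] turn [-0.0009  0.     -0.0045]
```

arm_command:
  plan:
    - [[0, 0, 0, 0, 0, 0, -1], [0, 0, 30, 0, 0, 0, -1], [0, 0, 60, 0, 0, 0, -1], [0, 0, 80, 0, 0, 0, -1], [0, 0, 95, 0, 0, 0, -1], [0, 0, 108, 0, 0, 0, -1], [0, 0, 108, 0, 0, 0, -1], [0, 0, 108, 0, 0, 0, -1]]

```text
time_s: 2.1
ee_pos: [0.5586, 0.1819, 0.123]
eef_rot: [3.141, -0.001, 1.571]
force: [-0.2, 0.2, 0.3]
grip_width: 0.0939
grip_force: 0.0
```

Run:
```python
from h import *
to(558.5,181,122,np.pi/2)
p,d=cams.camera("side"); cv2.imwrite("pics/s1.png",cv2.resize(p[120:270,200:400],None,fx=4,fy=4,interpolation=2))
```

```text
shift [-0.9 -0.1  1. ] turn [ 0.0011 -0.0011  0.0007]
```

View pics/s1.png

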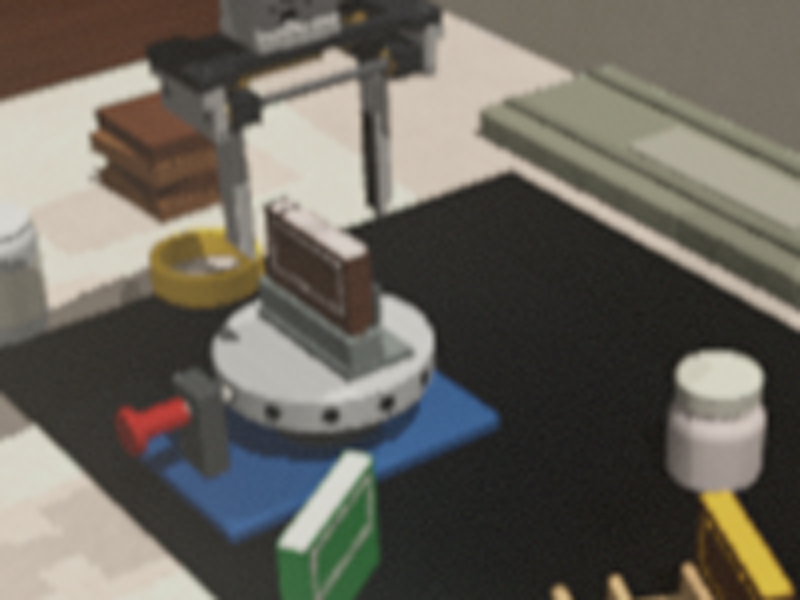

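The crop shows the fingers straddling the plaque, with tips at crop (245,245) and (380,215). I'll check that against projected points before closing.

Run:
```python
from h import *
I=cams.camera_info("side")
for P in [(558.5,181,160),(558.5,131,160),(558.5,231,160),(511,182,123),(606,182,123),(430,181,60),(558,181,72)]:
    c=I["world_to_cam"]@np.r_[np.array(P)/1000,1]; u=c[0]/c[2]*I["fx"]+I["cx"];v=c[1]/c[2]*I["fy"]+I["cy"]; print(P,round((u-200)*4),round((v-120)*4))
```

```text
(558.5, 181, 160) 310 225
(558.5, 131, 160) 354 253
(558.5, 231, 160) 270 197
(511, 182, 123) 252 296
(606, 182, 123) 372 253
(430, 181, 60) 154 420
(558, 181, 72) 318 341
```

Run:
```python
from h import *
p,d=cams.camera("side"); W=cloud("side",d)
for u,vs in((260,range(160,196,3)),(294,range(150,190,3))):
    for v in vs: print(u,v,W[v,u].round(3),p[v,u])
print(ctrl.get_obs()["ee_pos"])
cv2.imwrite("pics/s2.png",cv2.resize(p[150:225,230:330],None,fx=7,fy=7,interpolation=2))
```

```text
260 160 [0.506 0.171 0.226] [83 88 91]
260 163 [0.505 0.173 0.217] [82 87 91]
260 166 [0.503 0.17  0.211] [114 119 123]
260 169 [0.503 0.171 0.202] [129 135 139]
260 172 [0.502 0.171 0.194] [132 138 142]
260 175 [0.505 0.177 0.182] [127 132 136]
260 178 [0.5   0.169 0.179] [126 131 135]
260 181 [0.502 0.175 0.167] [128 135 141]
260 184 [0.641 0.429 0.003] [ 59 114 138]
260 187 [0.613 0.38  0.023] [ 54 109 133]
260 190 [0.612 0.379 0.013] [ 46  90 108]
260 193 [0.611 0.38  0.002] [ 47  86 104]
294 150 [0.608 0.173 0.223] [107 112 115]
294 153 [0.607 0.172 0.215] [101 108 111]
294 156 [0.607 0.172 0.207] [101 106 109]
294 159 [0.608 0.174 0.197] [90 94 97]
294 162 [0.604 0.169 0.192] [87 91 95]
294 165 [0.604 0.17  0.182] [79 82 86]
294 168 [0.605 0.171 0.173] [76 80 83]
294 171 [0.606 0.174 0.163] [70 76 79]
294 174 [ 0.773  0.426 -0.001] [66 71 73]
294 177 [-0.004 -0.743  0.72 ] [42 46 47]
294 180 [ 0.75   0.394 -0.003] [39 43 44]
294 183 [ 0.735  0.372 -0.   ] [42 45 47]
294 186 [ 0.727  0.36  -0.003] [41 44 45]
294 189 [ 0.715  0.343 -0.003] [40 43 45]
[0.55895906 0.18164314 0.12338971]
```

View pics/s2.png

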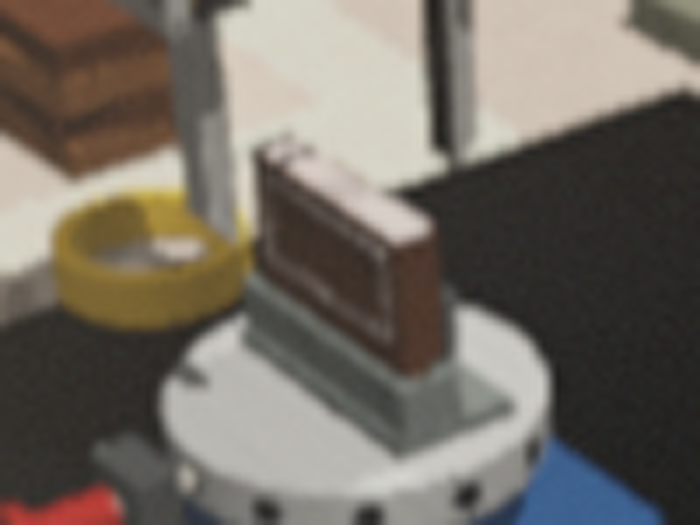

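The crop shows both fingertips near the height of the plaque's top (z about 160 mm), while the TCP reads 123. I'll check that discrepancy against the first picture.

Run:
```python
from h import *
f=np.load("side0.npz"); W=cloud("side",f["d"]); q=W[60:200,40:140].reshape(-1,3)
m=(abs(q[:,0]-.204)<.09)&(abs(q[:,1]-.511)<.09)&(q[:,2]>.05)&(q[:,2]<.4); print("start low z",np.percentile(q[m][:,2],[0,1,2,5]),m.sum())
f=np.load("top0.npz"); 
for n in("side","top"):
    p,d=cams.camera(n); W=cloud(n,d); q=W.reshape(-1,3)
    k=(abs(q[:,1]-.18)<.02)&((abs(q[:,0]-.506)<.013)|(abs(q[:,0]-.612)<.013))&(q[:,2]>.085)&(q[:,2]<.3)
    print(n,k.sum(),np.percentile(q[k][:,2],[0,1,2,5,50]) if k.sum() else 0)
    k=(abs(q[:,1]-.18)<.04)&(abs(q[:,0]-.558)<.012)&(q[:,2]>.1)&(q[:,2]<.2); print(" plaque top",np.percentile(q[k][:,2],[50,95,99]) if k.sum() else 0)
    if n=="top": cv2.imwrite("pics/t1.png",cv2.resize(p[180:310,180:330],None,fx=4,fy=4,interpolation=2))
```

```text
start low z [0.20198011 0.20720819 0.21102072 0.22135589] 2126
side 705 [0.15667101 0.15990437 0.162906   0.1679558  0.22609016]
 plaque top [0.13756488 0.15942326 0.16020408]
top 0 0
 plaque top [0.15901604 0.16192428 0.1623155 ]
```

arm_command:
  plan:
    - [[0, 0, 0, 0, 0, 0, 0.1], [0, 0, 0, 0, 0, 0, 0.1], [0, 0, 0, 0, 0, 0, 0.1], [0, 0, 0, 0, 0, 0, 0.1], [0, 0, 0, 0, 0, 0, 0.1], [0, 0, 0, 0, 0, 0, 0.1]]

```text
time_s: 2.9
ee_pos: [0.5586, 0.1813, 0.1223]
eef_rot: [3.141, -0.001, 1.571]
force: [-0.4, 0.4, -1.1]
grip_width: 0.0495
grip_force: 0.0
```

Run:
```python
from h import *
o=ctrl.get_obs(); print(o["grip_width"],o["ee_pos"])
p,d=cams.camera("side"); W=cloud("side",d); q=W.reshape(-1,3)
k=(abs(q[:,1]-.18)<.02)&((abs(q[:,0]-.53)<.016)|(abs(q[:,0]-.59)<.016))&(q[:,2]>.1)&(q[:,2]<.3)
print(k.sum(),np.percentile(q[k][:,2],[0,1,2,5,50]))
cv2.imwrite("pics/s3.png",cv2.resize(p[150:225,230:330],None,fx=7,fy=7,interpolation=2))
```

```text
0.049485153192694864 [0.55863736 0.1813367  0.12233058]
603 [0.10003731 0.1073924  0.15701822 0.16276652 0.21498142]
```

View pics/s3.png

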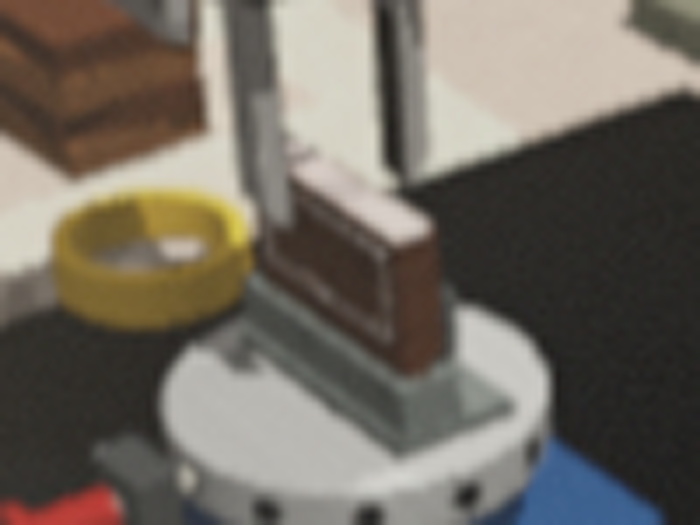

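Visual depth puts the tips 35 mm above the reported TCP, with both cameras agreeing that the plaque's top is at z = 160. I'll descend carefully and watch the force.

arm_command:
  plan:
    - [[0, 0, 4, 0, 0, 0, 0.1], [0, 0, 8, 0, 0, 0, 0.1], [0, 0, 11, 0, 0, 0, 0.1], [0, 0, 13, 0, 0, 0, 0.1], [0, 0, 15, 0, 0, 0, 0.1], [0, 0, 15, 0, 0, 0, 0.1]]

```text
time_s: 3.55
ee_pos: [0.5585, 0.1813, 0.107]
eef_rot: [3.142, -0.001, 1.571]
force: [0.1, 1.1, 0.7]
grip_width: 0.0423
grip_force: 0.0
```

arm_command:
  plan:
    - [[0, 0, 2, 0, 0, 0, 0.1], [0, 0, 4, 0, 0, 0, 0.1], [0, 0, 4, 0, 0, 0, 0.1]]

```text
time_s: 3.85
ee_pos: [0.5585, 0.1813, 0.103]
eef_rot: [3.141, -0.001, 1.571]
force: [-0.3, 0.3, 0.2]
grip_width: 0.0422
grip_force: 0.0
```

Run:
```python
from h import *
o=ctrl.get_obs(); print(o["ee_pos"],o["force"])
p,d=cams.camera("side"); W=cloud("side",d); q=W.reshape(-1,3)
k=(abs(q[:,1]-.178)<.02)&(abs(q[:,0]-.525)<.013)&(q[:,2]>.09)&(q[:,2]<.3)
print(k.sum(),np.sort(q[k][:,2])[:12].round(3))
```

```text
[0.55852726 0.1812937  0.1030386 ] [-0.32874392  0.27795931  0.15176212]
433 [0.14  0.141 0.141 0.143 0.145 0.145 0.146 0.146 0.147 0.147 0.147 0.147]
```

There is still no contact at a reported z of 103, where a true tip would have met the catch. So the tips really are about 35 mm higher than reported, and I'll go on down to a reported z of about 87.

arm_command:
  plan:
    - [[0, 0, 4, 0, 0, 0, 0.1], [0, 0, 8, 0, 0, 0, 0.1], [0, 0, 11, 0, 0, 0, 0.1], [0, 0, 13, 0, 0, 0, 0.1], [0, 0, 15, 0, 0, 0, 0.1], [0, 0, 15, 0, 0, 0, 0.1]]

```text
time_s: 4.5
ee_pos: [0.5586, 0.1813, 0.0881]
eef_rot: [3.141, -0.001, 1.571]
force: [0.3, -0.2, -0.4]
grip_width: 0.0423
grip_force: 0.0
```

arm_command:
  plan:
    - [[0, 0, 0, 0, 0, 0, 1], [0, 0, 0, 0, 0, 0, 1], [0, 0, 0, 0, 0, 0, 1], [0, 0, 0, 0, 0, 0, 1], [0, 0, 0, 0, 0, 0, 1], [0, 0, 0, 0, 0, 0, 1], [0, 0, 0, 0, 0, 0, 1], [0, 0, 0, 0, 0, 0, 1]]
  squeeze: 35

```text
time_s: 5.3
ee_pos: [0.56, 0.1813, 0.0884]
eef_rot: [3.138, -0.001, 1.571]
force: [9.9, 0.5, -5.7]
grip_width: 0.0181
grip_force: 34.8
```

Run:
```python
from h import *
o=ctrl.get_obs(); print(o["ee_pos"],o["force"])
p,d=cams.camera("side"); W=cloud("side",d); q=W.reshape(-1,3)
k=(abs(q[:,1]-.178)<.02)&(abs(q[:,0]-.535)<.013)&(q[:,2]>.09)&(q[:,2]<.3)
print(k.sum(),np.sort(q[k][:,2])[:12].round(3))
cv2.imwrite("pics/s4.png",cv2.resize(p[130:230,220:340],None,fx=6,fy=6,interpolation=2))
```

```text
[0.56001917 0.18132079 0.08839088] [ 9.87759653  0.47025782 -5.67369733]
406 [0.09  0.09  0.09  0.091 0.091 0.092 0.092 0.092 0.093 0.093 0.094 0.094]
```

View pics/s4.png

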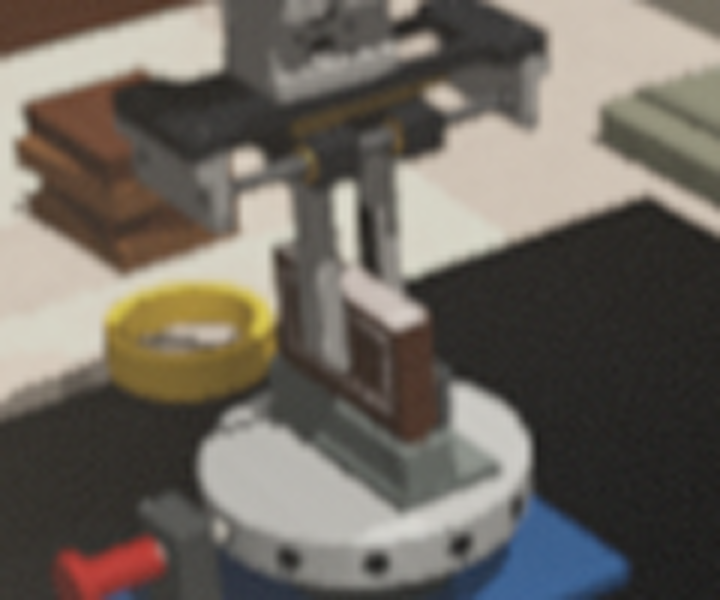

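The crop shows the fingers closed on the plaque's upper half, clear of the rail. I'll take out the 1.5 mm side load and lift.

arm_command:
  plan:
    - [[0, 1.5, 0, 0, 0, 0, 1], [0, 1.5, -3, 0, 0, 0, 1], [0, 1.5, -8, 0, 0, 0, 1], [0, 1.5, -13, 0, 0, 0, 1], [0, 1.5, -18, 0, 0, 0, 1], [0, 1.5, -25, 0, 0, 0, 1], [0, 1.5, -35, 0, 0, 0, 1], [0, 1.5, -50, 0, 0, 0, 1], [0, 1.5, -70, 0, 0, 0, 1], [0, 1.5, -85, 0, 0, 0, 1], [0, 1.5, -85, 0, 0, 0, 1], [0, 1.5, -85, 0, 0, 0, 1]]

```text
time_s: 6.55
ee_pos: [0.5599, 0.1813, 0.1732]
eef_rot: [3.141, -0.001, 1.571]
force: [0.7, -0.2, -2.8]
grip_width: 0.0182
grip_force: 35.0
```

Run:
```python
from h import *
p,d=cams.camera("side"); cv2.imwrite("pics/s5.png",cv2.resize(p[90:220,220:340],None,fx=4,fy=4,interpolation=2))
W=cloud("side",d); q=W.reshape(-1,3)
k=(abs(q[:,1]-.18)<.052)&(abs(q[:,0]-.56)<.02)&(q[:,2]>.12)&(q[:,2]<.3)
dark=p.reshape(-1,3)[:,2].astype(int)-p.reshape(-1,3)[:,0]>12
print("brown z range",np.percentile(q[k&dark][:,2],[0,1,99,100]))
to(535.5,-143,175,1.176)
```

```text
brown z range [0.16249414 0.16415374 0.28554735 0.2926623 ]
shift [-324.2  -24.2   -2.6] turn [-0.0007 -0.0005  0.3948]
```

View pics/s5.png

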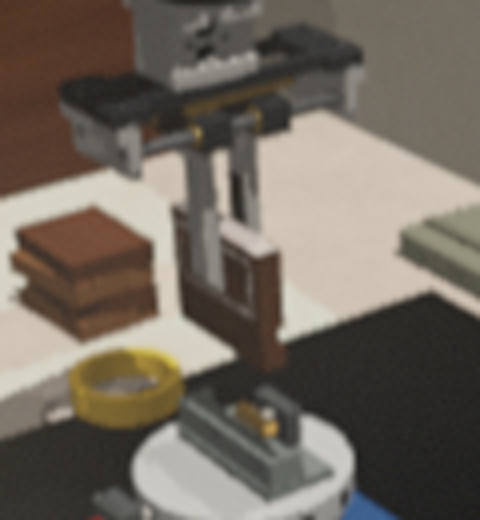

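The plaque is out, 85 mm up and held (the catch is visible). I'll carry it over the bay.

arm_command:
  plan:
    - [[-20, -1.5, -2, 0, 0, 0.03, 1], [-55, -4, -2, 0, 0, 0.07, 1], [-95, -7, -2, 0, 0, 0.12, 1], [-135, -10, -2, 0, 0, 0.17, 1], [-175, -13, -2, 0, 0, 0.22, 1], [-215, -16, -2, 0, 0, 0.27, 1], [-255, -19, -2, 0, 0, 0.32, 1], [-290, -22, -2, 0, 0, 0.36, 1], [-315, -23.5, -2, 0, 0, 0.39, 1], [-324.2, -24.2, -2, 0, 0, 0.3948, 1], [-324.2, -24.2, -2, 0, 0, 0.3948, 1], [-324.2, -24.2, -2, 0, 0, 0.3948, 1]]

```text
time_s: 7.8
ee_pos: [0.5359, -0.142, 0.1746]
eef_rot: [-3.141, -0.001, 1.177]
force: [0.6, 0.3, -1.1]
grip_width: 0.0176
grip_force: 35.0
```

Run:
```python
from h import *
to(535.5,-143,60,1.176)
```

```text
shift [-1.200e+00  1.000e-01  1.146e+02] turn [-0.0006 -0.0012  0.001 ]
```

arm_command:
  plan:
    - [[-0.5, 0, 35, 0, 0, 0, 1], [-1, 0, 70, 0, 0, 0, 1], [-1, 0, 95, 0, 0, 0, 1], [-1, 0, 108, 0, 0, 0, 1], [-1, 0, 108, 0, 0, 0, 1], [-1, 0, 108, 0, 0, 0, 1]]

```text
time_s: 8.4
ee_pos: [0.5363, -0.1434, 0.0681]
eef_rot: [3.14, -0.001, 1.177]
force: [0.7, -0.4, -0.7]
grip_width: 0.0179
grip_force: 35.0
```

Run:
```python
from h import *
p,d=cams.camera("side"); cv2.imwrite("pics/s6.png",cv2.resize(p[190:315,310:430],None,fx=4.5,fy=4.5,interpolation=2))
to(535.5,-143,60,1.176)
```

```text
shift [ 0.2 -1.1  8.5] turn [ 0.0022 -0.0012  0.0005]
```

View pics/s6.png

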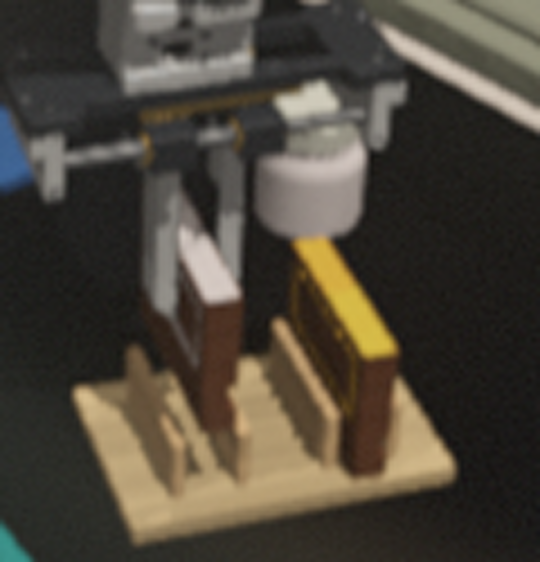

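The view shows the plaque over the empty bay between the two left slats, possibly a few mm toward the yellow side. I'll put numbers on that in rack axes.

Run:
```python
from h import *
p,d=cams.camera("side"); q=cloud("side",d); a=-.395
ex=np.array([np.cos(a),np.sin(a)]); ey=np.array([-np.sin(a),np.cos(a)])
D=(q[...,:2]-[.5355,-.143])*1000; x=D@ex; y=D@ey; z=q[...,2]*1000
for nm,y0,y1,z0,z1 in(("slat ends",-48,-32,25,42),("plaque end",-57,-42,65,130),("slats -y half",-35,-5,38,46)):
    k=(y>y0)&(y<y1)&(z>z0)&(z<z1)&(x>-40)&(x<110)
    h,e=np.histogram(x[k],np.arange(-40,112,2)); print(nm,[(int(e[i]),int(h[i])) for i in range(len(h)) if h[i]>1])
print("y range plaque",np.percentile(y[(z>70)&(z<130)&(abs(x)<12)],[1,5,50]), "slat y",np.percentile(y[(z>30)&(z<44)&(abs(x+17)<4)],[1,5,50,95,99]))
```

```text
slat ends [(-20, 2), (-18, 6), (-16, 6), (-14, 6), (14, 2), (16, 12), (18, 6), (20, 5), (22, 2), (60, 3), (62, 6), (64, 5), (66, 7), (72, 16), (74, 3), (96, 3), (98, 4), (100, 4)]
plaque end [(-10, 17), (-8, 32), (-6, 24), (-4, 22), (-2, 21), (0, 20), (2, 20), (4, 20), (6, 18), (8, 18), (10, 2), (72, 12), (74, 12), (76, 12), (78, 8), (80, 10), (82, 7), (84, 9), (86, 11), (88, 9), (90, 6)]
slats -y half [(-20, 2), (-18, 12), (-16, 7), (-14, 9), (-12, 2), (18, 2), (20, 4), (60, 2), (62, 13), (64, 8), (66, 5), (68, 3), (72, 13), (74, 2)]
y range plaque [-52.25761541 -51.40343059 -39.68360931] slat y [-40.35538839 -38.65627524  -3.27526313  39.59568844 180.82957972]
```

The plaque is centred in the gap to within about 1 mm, so I'll lower it.

arm_command:
  plan:
    - [[0, 0, 10, 0, 0, 0, 1], [0, 0, 20, 0, 0, 0, 1], [0, 0, 28, 0, 0, 0, 1], [0, 0, 35, 0, 0, 0, 1], [0, 0, 40, 0, 0, 0, 1], [0, 0, 44, 0, 0, 0, 1], [0, 0, 46, 0, 0, 0, 1], [0, 0, 46, 0, 0, 0, 1]]

```text
time_s: 9.3
ee_pos: [0.5356, -0.1437, 0.0209]
eef_rot: [-3.142, -0.001, 1.176]
force: [0.4, -0.2, -1.2]
grip_width: 0.018
grip_force: 35.0
```

arm_command:
  plan:
    - [[0, 0, 1.5, 0, 0, 0, 1], [0, 0, 3, 0, 0, 0, 1], [0, 0, 3, 0, 0, 0, 1]]

```text
time_s: 9.6
ee_pos: [0.5359, -0.1438, 0.0183]
eef_rot: [3.141, -0.001, 1.176]
force: [-0.0, -0.3, -0.6]
grip_width: 0.0178
grip_force: 35.0
```

arm_command:
  plan:
    - [[0, 0, 1, 0, 0, 0, 1], [0, 0, 2, 0, 0, 0, 1], [0, 0, 2, 0, 0, 0, 1]]

```text
time_s: 9.9
ee_pos: [0.536, -0.1438, 0.0182]
eef_rot: [3.14, -0.001, 1.176]
force: [-8.8, 3.3, 24.2]
grip_width: 0.018
grip_force: 35.0
```

It's on the floor, with contact felt. I'll ease off, release gently and rise.

arm_command:
  plan:
    - [[0, 0, -1.5, 0, 0, 0, 1], [0, 0, -1.5, 0, 0, 0, 1], [0, 0, -1.5, 0, 0, 0, 0.2], [0, 0, -1.5, 0, 0, 0, 0.2], [0, 0, -1.5, 0, 0, 0, 0.2], [0, 0, -1.5, 0, 0, 0, 0.2], [0, 0, -1.5, 0, 0, 0, 0.2], [0, 0, -1.5, 0, 0, 0, 0.2]]

```text
time_s: 10.7
ee_pos: [0.5356, -0.1437, 0.0175]
eef_rot: [3.142, -0.001, 1.176]
force: [0.8, -0.2, 0.9]
grip_width: 0.0375
grip_force: 0.0
```

arm_command:
  plan:
    - [[0, 0, 0, 0, 0, 0, 0.2], [0, 0, -10, 0, 0, 0, 0.2], [0, 0, -30, 0, 0, 0, 0.2], [0, 0, -70, 0, 0, 0, 0.2], [0, 0, -110, 0, 0, 0, 0.2], [0, 0, -140, 0, 0, 0, 0.2], [0, 0, -140, 0, 0, 0, 0.2], [0, 0, -140, 0, 0, 0, 0.2]]

```text
time_s: 11.5
ee_pos: [0.5356, -0.1438, 0.1581]
eef_rot: [3.14, -0.001, 1.176]
force: [-0.4, 0.4, 0.2]
grip_width: 0.0376
grip_force: 0.0
```

Run:
```python
from h import *
p,d=cams.camera("side"); q=cloud("side",d); a=-.395
ex=np.array([np.cos(a),np.sin(a)]); ey=np.array([-np.sin(a),np.cos(a)])
D=(q[...,:2]-[.5355,-.143])*1000; x=D@ex; y=D@ey; z=q[...,2]*1000
for z0,z1 in((15,35),(60,85),(80,110)):
    k=(y>-60)&(y<60)&(z>z0)&(z<z1)&(abs(x)<13); print(z0,k.sum(),np.percentile(x[k],[2,50,98]).round(1),np.percentile(y[k],[1,99]).round(1),np.percentile(z[k],99).round(1))
cv2.imwrite("pics/s7.png",cv2.resize(p[190:315,310:430],None,fx=4,fy=4,interpolation=2))
to(425,180.3,150,0.0)
```

```text
15 73 [-11.3  -4.4   8.9] [-52.9 -30. ] 34.9
60 202 [-9.6 -8.2  8.8] [-52.9  48.5] 84.4
80 300 [-9.3 -1.6  8.9] [-51.7  48.9] 91.3
shift [ 256.7 -226.3    7.5] turn [-1.100e-03 -5.000e-04  1.176e+00]
```

View pics/s7.png

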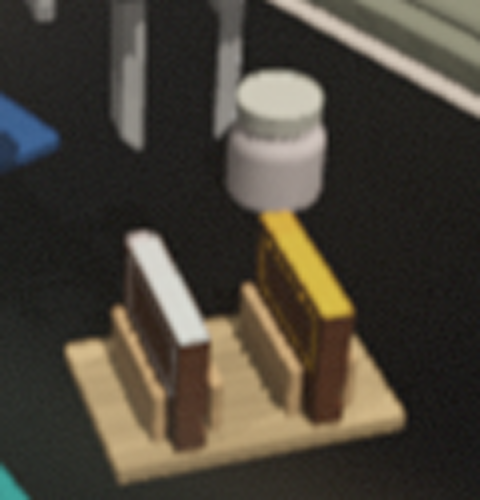

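The plaque stands upright in the bay, released and centred, and the yellow one is untouched. Next is the plunger.

arm_command:
  plan:
    - [[25, -22, 7, 0, 0, 0.12, 0], [50, -44, 7, 0, 0, 0.25, 0], [78, -68, 7, 0, 0, 0.39, 0], [106, -93, 7, 0, 0, 0.53, 0], [134, -118, 7, 0, 0, 0.67, 0], [162, -143, 7, 0, 0, 0.81, 0], [190, -168, 7, 0, 0, 0.95, 0], [218, -193, 7, 0, 0, 1.07, 0], [243, -214, 7, 0, 0, 1.15, 0], [256.7, -226.3, 7, 0, 0, 1.176, 0], [256.7, -226.3, 7, 0, 0, 1.176, 0], [256.7, -226.3, 7, 0, 0, 1.176, 0]]

```text
time_s: 12.75
ee_pos: [0.4251, 0.1798, 0.15]
eef_rot: [-3.141, 0.001, 0.002]
force: [0.2, -0.3, -0.4]
grip_width: 0.047
grip_force: 0.0
```

Run:
```python
from h import *
p,d=cams.camera("side"); q=cloud("side",d)*1000
h=cv2.cvtColor(p,cv2.COLOR_BGR2HSV).astype(int); k=((h[...,0]<8)|(h[...,0]>172))&(h[...,1]>150)&(h[...,2]>80)&(abs(q[...,1]-180)<40)&(abs(q[...,0]-430)<50)
r=q[k]; print("red",k.sum(),np.percentile(r,[1,50,99],axis=0).round(0))
for x0 in range(400,460,5):
    s=r[(r[:,0]>=x0)&(r[:,0]<x0+5)]
    if len(s)>2: print(x0,len(s),s[:,1].min().round(),s[:,1].max().round(),s[:,2].min().round(),s[:,2].max().round())
to(427,180.5,6,0.0)
```

```text
red 89 [[407. 165.  57.]
 [426. 175.  66.]
 [449. 187.  75.]]
405 12 165.0 186.0 61.0 76.0
410 15 162.0 187.0 60.0 75.0
415 5 172.0 182.0 59.0 72.0
420 11 170.0 182.0 61.0 68.0
425 8 169.0 185.0 60.0 69.0
430 10 173.0 188.0 60.0 68.0
435 9 171.0 182.0 57.0 69.0
440 9 171.0 182.0 58.0 68.0
445 10 173.0 184.0 56.0 67.0
shift [  1.8  -0.9 144.1] turn [-0.0004  0.0006  0.0006]
```

arm_command:
  plan:
    - [[2, 0, 35, 0, 0, 0, 0], [2, 0, 70, 0, 0, 0, 0], [2, 0, 95, 0, 0, 0, 0], [2, 0, 110, 0, 0, 0, 0], [2, 0, 120, 0, 0, 0, 0], [2, 0, 128, 0, 0, 0, 0], [2, 0, 135, 0, 0, 0, 0], [2, 0, 140, 0, 0, 0, 0], [2, 0, 144, 0, 0, 0, 0], [2, 0, 144, 0, 0, 0, 0]]

```text
time_s: 13.8
ee_pos: [0.4274, 0.1802, 0.0066]
eef_rot: [-3.141, -0.0, 0.0]
force: [0.2, 1.0, -0.6]
grip_width: 0.0466
grip_force: 0.0
```

arm_command:
  plan:
    - [[0, 0, 0, 0, 0, 0, 1], [0, 0, 0, 0, 0, 0, 1], [0, 0, 0, 0, 0, 0, 1], [0, 0, 0, 0, 0, 0, 1], [0, 0, 0, 0, 0, 0, 1], [0, 0, 0, 0, 0, 0, 1], [0, 0, 0, 0, 0, 0, 1], [0, 0, 0, 0, 0, 0, 1]]
  squeeze: 35

```text
time_s: 14.6
ee_pos: [0.4276, 0.1825, 0.007]
eef_rot: [-3.137, -0.002, -0.0]
force: [-0.1, 21.3, -3.2]
grip_width: 0.0168
grip_force: 35.0
```

Gripped. There is about 2.5 mm of side load, so I'll centre it and pull along -x.

arm_command:
  plan:
    - [[0, -3, 0, 0, 0, 0, 1], [0, -3, 0, 0, 0, 0, 1], [-4, -3, 0, 0, 0, 0, 1], [-8, -3, 0, 0, 0, 0, 1], [-12, -3, 0, 0, 0, 0, 1], [-15, -3, 0, 0, 0, 0, 1], [-15, -3, 0, 0, 0, 0, 1]]

```text
time_s: 15.3
ee_pos: [0.4136, 0.1827, 0.007]
eef_rot: [-3.141, -0.003, 0.0]
force: [10.0, -6.8, -4.9]
grip_width: 0.0171
grip_force: 35.0
```

arm_command:
  plan:
    - [[-2, 1, 0, 0, 0, 0, 1], [-4, 1, 0, 0, 0, 0, 1], [-6, 1, 0, 0, 0, 0, 1], [-7, 1, 0, 0, 0, 0, 1], [-7, 1, 0, 0, 0, 0, 1]]

```text
time_s: 15.8
ee_pos: [0.4077, 0.1827, 0.0071]
eef_rot: [-3.14, -0.006, 0.0]
force: [15.5, 2.9, -12.3]
grip_width: 0.0171
grip_force: 35.0
```

The force has risen above the spring's 12 N, so it's at the stop. I'll check numerically before handing in.

arm_command:
  plan:
    - [[0, 0, 0, 0, 0, 0, 1], [0, 0, 0, 0, 0, 0, 1], [0, 0, 0, 0, 0, 0, 1], [0, 0, 0, 0, 0, 0, 1], [0, 0, 0, 0, 0, 0, 1]]

```text
time_s: 16.3
ee_pos: [0.4076, 0.1826, 0.0071]
eef_rot: [-3.14, -0.005, -0.0]
force: [14.3, 2.3, -12.0]
grip_width: 0.0169
grip_force: 35.0
```

Run:
```python
from h import *
p,d=cams.camera("side"); q=cloud("side",d)*1000
h=cv2.cvtColor(p,cv2.COLOR_BGR2HSV).astype(int); k=((h[...,0]<8)|(h[...,0]>172))&(h[...,1]>150)&(h[...,2]>80)&(abs(q[...,1]-180)<40)&(abs(q[...,0]-420)<60)
print("red",k.sum(),np.percentile(q[k],[1,50,99],axis=0).round(0))
a=-.395; D=q[...,:2]-[535.5,-143]; x=D@[np.cos(a),np.sin(a)]; y=D@[-np.sin(a),np.cos(a)]; z=q[...,2]
k=(abs(y)<60)&(z>80)&(z<110)&(abs(x)<13); print("plaque top",k.sum(),np.percentile(x[k],[2,98]).round(1),np.percentile(z[k],99))
o=ctrl.get_obs(); print(o["ee_pos"],o["force"],o["grip_force"])
```

```text
red 1 [[429. 180.  67.]
 [429. 180.  67.]
 [429. 180.  67.]]
plaque top 297 [-9.2  8.7] 90.98098793556406
[0.40762414 0.18263418 0.00712035] [ 14.48084636   2.88249535 -11.47701138] 34.99700903892517
```

Run:
```python
from h import *
p,d=cams.camera("side"); q=cloud("side",d)*1000; b=p.astype(int)
k=(b[...,2]>1.8*b[...,1])&(b[...,2]>1.8*b[...,0])&(b[...,2]>35)&(abs(q[...,1]-180)<40)&(abs(q[...,0]-415)<60)&(q[...,2]>35)
r=q[k]; print(k.sum())
for x0 in range(360,460,5):
    s=r[(r[:,0]>=x0)&(r[:,0]<x0+5)]
    if len(s): print(x0,len(s),s[:,1].min().round(),s[:,2].min().round(),s[:,2].max().round())
```

```text
28
385 10 163.0 65.0 74.0
390 11 164.0 62.0 74.0
420 1 172.0 64.0 64.0
425 6 175.0 61.0 68.0
```

The flange has moved from 406–415 to 386–395, a full 20 mm, and it's holding steady.

```bash
python3 -c "
from station import ctrl
print(ctrl.hand_in())"
```

```text
the job is handed in; nothing more can be done
None
```

I handed the job in with the white-edged plaque standing, released, in the empty bay of the wooden rack, and the plunger pulled its full 20 mm to the stop and still held; no verdict came back.

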